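# Bring the drill-table carriage to its stop and hold the centre punch ready over the mark

## Task

First slide the drill table's carriage by its red knob all the way along to the red stop. Then draw the brass centre punch out of the leaning tool block, turn it upright with its point down, and finish holding it still in the gripper with the point about 20 mm above the white dot in the blue patch on the steel plate, never touching the plate or the carriage. Leave the other tools and everything else on the bench alone; the program ends while still holding the punch there.

Things in the scene. Friction and masses are not known exactly. Their poses are not given: they have to be found in the camera images.
- slide_table: Fixed bench drill with slide table. Origin on the bench under the carriage's centre at travel 0; +y runs along the slide to the red stop (face at y = 195 mm, top at 49 mm), z up. Bed 130 mm wide, y = -280 to 220 mm. The green head is over it at y = -290 to -140 mm, 240 to 410 mm up; chuck and bit at y = -170 mm hang down to 135 mm; column 415 mm high.
- knob_top (a point): Centre of the top of the upright red knob on the carriage: 22 mm diameter, red from 54 to 90 mm above the bench (this point is at 90 mm), on a 12 mm stem. It lies 40 mm along +y from the carriage's centre, clear on all sides above 53 mm.
- carriage: Aluminium carriage, 112 x 110 mm, top 40 mm above the bench, carrying a fixed steel plate 74 x 60 x 8 mm (top at 48 mm), low clamps (to 53 mm) and the knob. Origin on the bench level under its centre, axes as slide_table. Its y in slide_table is the travel: 0 near the drill, 140 mm hard against the red stop. Slides along that y, stiffly (2 N friction plus damping, no spring), stays where left.
- mark (a point): The small white dot (6 mm) in the middle of the 30 mm blue patch on top of the steel plate, 48 mm above the bench. Moves with the carriage, 62 mm behind the knob's axis (towards the drill).
- tool_block: Fixed wooden block, 215 mm wide, with three holes in a row 75 mm apart along its y, leaning 38 degrees (0.66 rad) from vertical: the tools' caps lean towards this body's -x. Origin on the bench under the mouth of the middle hole; mouths are 105 mm up. Holes are 11.5 mm wide, 40 mm deep along their axis, open below. Any tool may be in any hole.
- punch: Loose centre punch, 0.15 kg: brass grip 16 mm thick, 85 mm long, dark rings near its lower end; 19 mm steel cap 15 mm long; 10 mm steel shank 62 mm long, pointed. Origin at the shoulder between shank and grip; z along the punch towards the cap (cap end z = 100 mm, point z = -62 mm). It starts leaning about 40 degrees, shank in its hole, shoulder at the mouth.
- punch_tip (a point): The point of the centre punch, 62 mm below the shoulder along its axis.
- scriber: Scriber with an all-orange grip. Same 62 mm shank and 100 mm grip as the centre punch, 16 mm thick, leaning in another hole of the block; origin at the shoulder, z towards the cap. Not to be moved.
- pin_punch: Pin punch with a black grip and steel cap. Same 62 mm shank and 100 mm grip as the centre punch, 16 mm thick, leaning in another hole of the block; origin at the shoulder, z towards the cap. Not to be moved.
- mug: Yellow mug, 84 mm wide, 100 mm high, handle on its +y side; origin under its centre. Not to be moved.
- carton: White carton 100 x 130 x 80 mm; origin under its centre. Not to be moved.
- tape: White ring of tape, 96 mm across, 24 mm high, lying flat; origin under its centre. Not to be moved.
- wrench: Steel wrench lying on the bench at the left side. Not to be moved.
- jar: Amber jar, 64 mm wide, 85 mm high; origin under its centre. Not to be moved.
Not all that is in view belongs to the job. Leave any green look-alike of the punch alone.

How it is judged:
By the outcome, as a careful person would: the job done as asked, in the order asked, and still so for the second after the job is handed in, while the arm keeps its last pose, push and grip.
It also fails if it takes over 58 s, if anything falls off the work surface, if the arm or the gripper's body presses on something with over 40 N, if the wrist force passes 120 N, or if a joint passes its speed limit or range.

## Robot

A 6-joint arm with a two-finger parallel gripper is mounted at the origin on the work surface. World frame = base frame: x ahead of the robot, y to its left, z up, the work surface at z = 0. Lengths are in m, angles in rad, forces in N, time in s.
With the tool pointing down it reaches from about 0.3 to 0.875 m from the base axis. Payload 6.4 kg.
Tool frame: the origin (TCP) lies midway between the tips of the shut fingers; the grasp point (between the pads) lies 19 mm behind it; x points along the fingers, y is the direction in which the jaws open and shut, and the axes are right-handed (so a half turn about x gives the same grasp; the last joint's range is limited). The gripper opens to 85 mm and grips with 20 to 120 N. Pads are 22 mm wide; open, the fingers measure 114 mm over their backs; the gripper's body (76 mm by 85 mm) begins 54 mm behind the grasp point. The pads swing forward as they close: fully open they stand 13 mm farther back than shut.
Start: joints at [-1.443, 0.181, 1.607, -0, 1.354, -0.206], TCP at [0.188, -0.543, 0.231] pointing down, gripper open.
Joint ranges: [-2.99, 2.99], [-0.89, 2.07], [0.3, 2.58], [-1.14, 4.28], [0, 2.63], [-3.12, 3.12]. Speed limits (rad/s): [2.57, 2.57, 3.01, 3.14, 3.14, 3.14].

## Interface

Orientations are given as a unit quaternion [w, x, y, z].
In Python, from bench import ctrl gives the robot as it stands.
- The arm moves only by the tool step_arm, never from a script. Its argument "motion" is a list of rows, each a list of 7 numbers: the shift along the tool's x, y, z in mm, then the turn, a rotation vector about the tool's x, y, z in degrees, then the closure in counts, from 0 (fully open) to 255 (shut). In form: [[tx, ty, tz, rx, ry, rz, hand], ...]. A call has 1 to 10 rows; each row is the pose to reach, as a shift and turn from the pose commanded when the call began, along the tool's axes at that moment; what a row does not reach only later rows make up. A row lasts 1/8 s, in which the tool goes at most 62.5 mm and 10.7 degrees, less where a joint would pass 70% of its speed; a pose out of reach is approached as far as the arm can. A call with a gripper value outside its range is refused whole. The fingers move at their own pace and stop on an object; the grip force is fixed at half the most. Time passes only in rows, so rows that repeat a pose let the fingers close. It gives the time, the measured TCP pose, the force and the opening at its end, in the units of the state.
- ctrl.get_obs(): the state, without advancing time (a new reading comes with each control period).
- ctrl.camera(name): name is "scene" or "side" or "wrist"; returns (picture, depth): 400x640x3 uint8, red, green, blue; 400x640 float32, m along the optical axis (not along the pixel's ray), 0 where there is no reading.
- ctrl.camera_info(name): a dict with "fx", "fy", "cx", "cy" (pixels), "T" (4x4, takes a point from camera to world coordinates); the wrist camera has in their place "hand_eye" (4x4, takes a point from camera to tool coordinates, whose origin is the TCP and whose axes are the tool frame's). Camera axes: x right, y down, z forward; pixel columns grow to the right and rows downward; lengths in m; the calibration is good to about 2 mm. A picture is of the moment at which its call begins: read the wrist's pose just before it. camera_info takes no time and is no camera call.
- ctrl.hand_in(): hands the job in, once; it reports no verdict.
The state is a dict: "time_s": time; "q": joint angles; "dq": joint speeds; "joint_efforts": joint torques, N m; "eef_pos": TCP position; "eef_rot": TCP orientation; "wrist_force": force on the tool from outside, world axes, zero at the start; "torque": the same for the moment, N m; "opening": opening from 0.0 (shut) to 1.0 (fully open).
Only numpy, scipy, OpenCV 4.12 (cv2) and the standard library are available. Lean on these libraries where they do the work, as an engineer would, in place of code of your own. Each camera call takes 0.05 s, during which the arm holds its last target. There are 200 camera calls.

## Working session

There is one attempt and no reset: what is moved stays moved. The work goes in short steps, Python scripts to look and compute and a tool call to move; the robot and the scene stay as the last step left them, time stands still between calls to the robot, and variables do not carry over. Pictures are saved under pics/ and viewed, about 8 in all and at most 12, crops included, and the job is handed in when it is done.

Besides the shell and the picture viewer there is one more tool, called after "Emit:" by a JSON object that holds its "op" and its "data". step_arm: Moves the arm, as the interface text tells. Its arguments: {"type":"object","properties":{"motion":{"type":"array","items":{"type":"array","items":{"type":"number"}}}},"required":["motion"]}

```bash
ls; mkdir -p pics; cat > h.py <<'E'
import numpy as np, cv2
from bench import ctrl
from scipy.spatial.transform import Rotation as R
def tool():
    o=ctrl.get_obs(); q=o['eef_rot']; T=np.eye(4)
    T[:3,:3]=R.from_quat([q[1],q[2],q[3],q[0]]).as_matrix(); T[:3,3]=o['eef_pos']; return T
def cam(n):
    i=ctrl.camera_info(n); Tt=tool() if n=='wrist' else None
    p,d=ctrl.camera(n)
    T=np.array(i['T']) if n!='wrist' else Tt@np.array(i['hand_eye'])
    return p,d,i,T
def save(n,p): cv2.imwrite('pics/'+n,p[:,:,::-1])
def ray(i,T,u,v):
    return T[:3,3],T[:3,:3]@np.array([(u-i['cx'])/i['fx'],(v-i['cy'])/i['fy'],1.])
def onz(i,T,u,v,z):
    o,d=ray(i,T,u,v); return o+d*(z-o[2])/d[2]
def cloud(d,i,T):
    v,u=np.mgrid[:d.shape[0],:d.shape[1]]
    P=np.stack([(u-i['cx'])/i['fx']*d,(v-i['cy'])/i['fy']*d,d],-1)
    return P@T[:3,:3].T+T[:3,3]
E
python3 - <<'E'
from h import *
for n in('scene','side'):
    p,d,i,T=cam(n); save(n+'0.png',p); np.savez(n+'0.npz',p=p,d=d,T=T,k=[i[k] for k in('fx','fy','cx','cy')]); print(n,i['fx'],T.round(3).tolist())
print(ctrl.get_obs())
E
```

```text
pics
scene 388.7355531990089 [[-0.431, 0.636, -0.64, 1.223], [0.902, 0.301, -0.309, 0.466], [-0.004, -0.71, -0.704, 0.872], [0.0, 0.0, 0.0, 1.0]]
side 518.2818456107324 [[0.81, 0.329, -0.486, 1.343], [0.587, -0.468, 0.66, -0.979], [-0.01, -0.82, -0.573, 1.041], [0.0, 0.0, 0.0, 1.0]]
{'time_s': 0.1, 'q': array([-1.44328570e+00,  1.81473502e-01,  1.60787968e+00,  1.37554668e-05,
        1.35380581e+00, -2.06291247e-01]), 'dq': array([ 8.96093332e-04, -1.64520568e-03, -2.43318811e-03, -4.03016540e-06,
       -6.52882270e-04, -1.27506968e-03]), 'joint_efforts': array([ 1.80624911e-04, -4.45875084e+01, -3.52240634e+01, -2.85780307e-04,
        4.13079135e-03,  2.94411996e-05]), 'eef_pos': array([ 0.18835412, -0.54276326,  0.23048414]), 'eef_rot': array([ 0.11691539,  0.69730758,  0.11802173, -0.69725447]), 'wrist_force': array([-0.49876262,  0.30144649, -0.85307609]), 'torque': array([-0.00160304, -0.05705272,  0.04273949]), 'opening': 0.9995168551553031}
```

View pics/scene0.png

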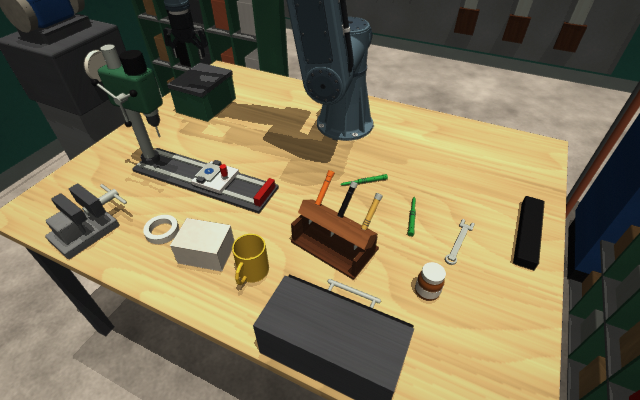

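View pics/side0.png

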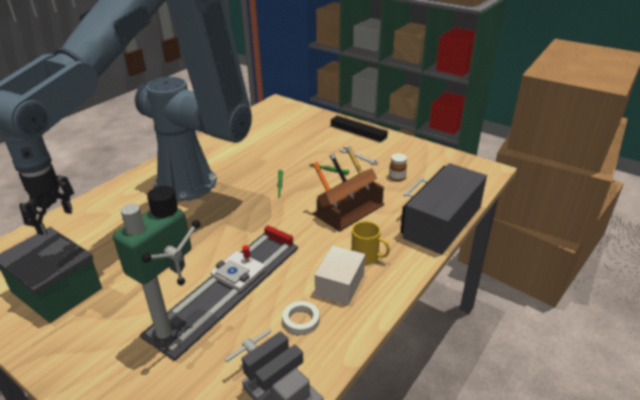

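The scene view shows three tools in the block: orange scriber (325,187), black pin punch (347,198) and brass tool (372,210). Green look-alikes lie on the bench at (364,180) and (412,215). The brass one fits the punch, and I'll confirm it in a crop. The red knob is at (223,170), the blue patch at (209,171) and the stop at (264,191). The side view agrees.

```bash
cat > m.py <<'E'
from h import *
def load(n):
    z=np.load(n); i=dict(zip(('fx','fy','cx','cy'),z['k'])); return z['p'],z['d'],i,z['T']
for n in('scene','side'):
    p,d,i,T=load(n+'0.npz'); C=cloud(d,i,T); h=cv2.cvtColor(p,cv2.COLOR_RGB2HSV); H,S,V=[h[...,k].astype(int) for k in range(3)]
    def blobs(name,m,box,z):
        mm=np.zeros(m.shape,np.uint8); x0,y0,x1,y1=box; mm[y0:y1,x0:x1]=m[y0:y1,x0:x1]
        N,l,s,c=cv2.connectedComponentsWithStats(mm)
        for k in range(1,N):
            if s[k,4]>7:
                q=C[l==k]; q=q[d[l==k]>0]
                print(n,name,s[k].tolist(),c[k].round(1),'med',np.median(q,0).round(3),'min',q.min(0).round(3),'max',q.max(0).round(3),'plane',onz(i,T,*c[k],z).round(3))
    red=((H<6)|(H>174))&(S>160)&(V>70)
    b=(130,120,290,230) if n=='scene' else (200,200,310,300)
    blobs('red',red,b,.075)
    blobs('blue',(H>95)&(H<125)&(S>100)&(V>60),b,.048)
    b=(300,160,400,240) if n=='scene' else (300,130,390,200)
    blobs('brass',(H>15)&(H<26)&(S>120)&(C[...,2]>.11),b,.15)
    blobs('orange',(H>5)&(H<14)&(S>190)&(C[...,2]>.12),b,.15)
p,d,i,T=load('scene0.npz'); a=cv2.resize(p[160:280,280:400],(480,480),interpolation=2)
p2=load('side0.npz')[0]; b=cv2.resize(p2[140:230,300:390],(480,480),interpolation=2)
save('crop1.png',np.hstack([a[:,:400],b[:,:400]]))
E
python3 m.py
```

```text
scene red [220, 164, 7, 13, 69] [223.1 169.6] med [ 0.51  -0.204  0.081] min [ 0.456 -0.257  0.045] max [ 0.516 -0.195  0.095] plane [ 0.504 -0.209  0.075]
scene red [254, 178, 20, 27, 173] [263.  189.7] med [ 0.508 -0.063  0.049] min [ 0.445 -0.098  0.014] max [ 0.552 -0.051  0.055] plane [ 0.53  -0.046  0.075]
scene blue [205, 168, 8, 6, 35] [208.6 170.6] med [ 0.506 -0.27   0.05 ] min [ 0.493 -0.283  0.046] max [ 0.518 -0.255  0.053] plane [ 0.504 -0.271  0.048]
scene brass [361, 198, 19, 32, 185] [370.3 213. ] med [0.546 0.293 0.145] min [0.518 0.28  0.11 ] max [0.577 0.306 0.175] plane [0.552 0.294 0.15 ]
scene orange [317, 170, 17, 32, 168] [325.  185.1] med [0.511 0.148 0.153] min [0.482 0.136 0.12 ] max [0.542 0.161 0.187] plane [0.506 0.146 0.15 ]
side red [265, 226, 27, 19, 253] [278.1 235.2] med [ 0.506 -0.073  0.043] min [ 0.457 -0.08   0.019] max [ 0.553 -0.058  0.055] plane [ 0.535 -0.103  0.075]
side red [243, 246, 6, 11, 49] [245.7 250.6] med [ 0.51  -0.214  0.083] min [ 0.501 -0.221  0.06 ] max [ 0.515 -0.203  0.093] plane [ 0.504 -0.209  0.075]
side blue [228, 268, 9, 5, 30] [232.1 270. ] med [ 0.507 -0.271  0.048] min [ 0.495 -0.282  0.044] max [ 0.515 -0.258  0.053] plane [ 0.506 -0.27   0.048]
side brass [349, 151, 14, 23, 93] [354.9 161.4] med [0.547 0.287 0.139] min [0.52  0.275 0.111] max [0.582 0.298 0.169] plane [0.558 0.272 0.15 ]
side orange [314, 164, 5, 6, 17] [316.1 166.1] med [0.493 0.145 0.174] min [0.484 0.14  0.166] max [0.5  0.15 0.18] plane [0.47  0.175 0.15 ]
side orange [319, 172, 8, 14, 34] [322.3 178.6] med [0.521 0.14  0.14 ] min [0.505 0.134 0.121] max [0.536 0.147 0.157] plane [0.531 0.126 0.15 ]
```

View pics/crop1.png

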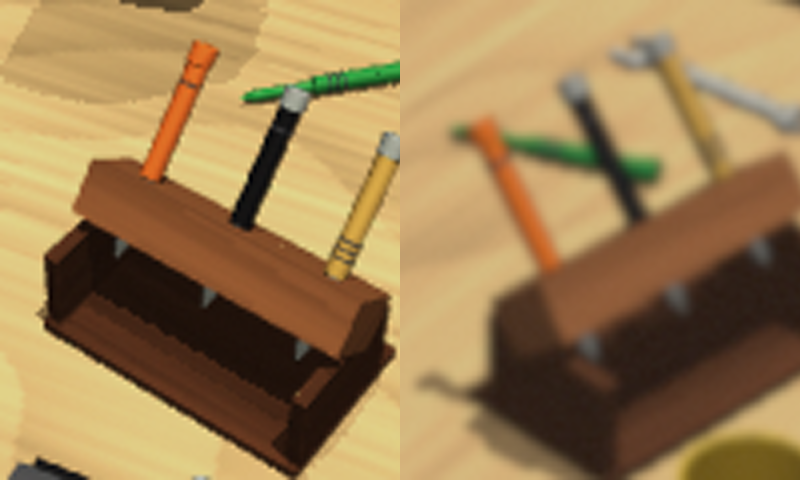

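The crop confirms it: the brass grip with dark rings and steel cap, rightmost in the scene view, is the punch. Orange is the scriber and black is the pin punch. I'll work out the numbers for the push.

```bash
cat >> h.py <<'E'
def go(p,x,y,T=None):
    """target TCP p (m), tool x dir, approx tool y dir -> shift mm, rotvec deg in the current tool axes"""
    T=tool() if T is None else T
    x=np.array(x,float); x/=np.linalg.norm(x); y=np.array(y,float); y-=x*(x@y); y/=np.linalg.norm(y)
    Rg=np.c_[x,y,np.cross(x,y)]
    s=T[:3,:3].T@(np.array(p)-T[:3,3])*1e3
    r=R.from_matrix(T[:3,:3].T@Rg).as_rotvec(degrees=True)
    print(s.round(1),r.round(1)); return Rg
E
cat > m2.py <<'E'
from h import *
T=tool(); print(T.round(3))
for a in((.30,-.33,.16),(.44,-.255,.14),(.504,-.255,.10),(.504,-.255,.065)):
    go(a,(0,0,-1),(1,0,0))
pts=[]
for n in('scene','side'):
    z=np.load(n+'0.npz'); p,d,T=z['p'],z['d'],z['T']; i=dict(zip(('fx','fy','cx','cy'),z['k'])); C=cloud(d,i,T)
    h=cv2.cvtColor(p,cv2.COLOR_RGB2HSV); H,S=h[...,0],h[...,1]
    m=(H>15)&(H<26)&(S>120)&(C[...,2]>.11)&(C[...,1]>.27)&(C[...,1]<.32)&(C[...,0]>.5)&(C[...,0]<.6)
    # image axis line: plane through camera centre
    v,u=np.nonzero(cv2.erode(m.astype(np.uint8),np.ones((2,2)))) ; vx,vy,x0,y0=cv2.fitLine(np.c_[u,v].astype(np.float32),cv2.DIST_HUBER,0,.01,.01).ravel()
    o,d1=ray(i,T,x0,y0); _,d2=ray(i,T,x0+10*vx,y0+10*vy); nn=np.cross(d1,d2); nn/=np.linalg.norm(nn); pts.append((nn,nn@o))
    q=C[m]; q=q[np.linalg.norm(q-np.median(q,0),axis=1)<.06]; w=np.linalg.svd(q-q.mean(0))[2][0]; print(n,'depth axis',q.mean(0).round(3),(w*np.sign(w[2])).round(3))
N=np.array([a[0] for a in pts]); u=np.cross(*N); u*=np.sign(u[2]); u/=np.linalg.norm(u)
for z in(.105,.15,.184): print('axis at z',z,np.linalg.solve(np.vstack([N,[0,0,1]]),[pts[0][1],pts[1][1],z]).round(4))
print('dir',u.round(3),np.degrees(np.arccos(u[2])))
E
python3 m2.py
```

```text
[[-0.     0.328 -0.945  0.188]
 [ 0.002 -0.945 -0.328 -0.543]
 [-1.    -0.002 -0.     0.23 ]
 [ 0.     0.     0.     1.   ]]
[  70.8 -164.3 -175.2] [-70.9  -0.1   0.1]
[  90.9 -189.3 -332. ] [-70.9  -0.1   0.1]
[ 130.9 -168.3 -392.5] [-70.9  -0.1   0.1]
[ 165.9 -168.2 -392.4] [-70.9  -0.1   0.1]
scene depth axis [0.547 0.293 0.144] [-0.637  0.131  0.76 ]
side depth axis [0.549 0.288 0.139] [-0.672  0.108  0.733]
axis at z 0.105 [0.5728 0.2877 0.105 ]
axis at z 0.15 [0.5339 0.2954 0.15  ]
axis at z 0.184 [0.5045 0.3011 0.184 ]
dir [-0.649  0.127  0.75 ] 41.39285515323544
```

Emit:
{"op": "step_arm", "data": {"motion": [[70,-164,-175,19,0,0,255],[70,-164,-175,19,0,0,255],[70,-164,-175,19,0,0,255],[70,-164,-175,19,0,0,255],[70,-164,-175,19,0,0,255],[91,-170,-335,19,0,0,255],[91,-170,-335,19,0,0,255],[91,-170,-335,19,0,0,255],[110,-168,-392,19,0,0,255],[110,-168,-392,19,0,0,255]]}}

```text
time_s: 1.35
eef_pos: [0.5053, -0.255, 0.119]
eef_rot: [-0.001, -0.706, -0.003, 0.708]
wrist_force: [-1.5, 0.5, 0.1]
opening: -0.008
```

```bash
python3 - <<'E'
from h import *
print(tool().round(3))
p,d,i,T=cam('wrist'); save('w1.png',p)
h=cv2.cvtColor(p,cv2.COLOR_RGB2HSV); H,S,V=[h[...,k].astype(int) for k in range(3)]
for n,m,z in(('red',((H<6)|(H>174))&(S>150)&(V>60),.09),('blue',(H>95)&(H<125)&(S>100)&(V>60),.048)):
    N,l,s,c=cv2.connectedComponentsWithStats(m.astype(np.uint8))
    for k in range(1,N):
        if s[k,4]>80: print(n,s[k],c[k].round(),onz(i,T,*c[k],z).round(3))
E
```

```text
[[-0.002  0.005 -1.     0.505]
 [ 0.002 -1.    -0.005 -0.255]
 [-1.    -0.002  0.002  0.119]
 [ 0.     0.     0.     1.   ]]
red [  14  142   65  141 4510] [ 47. 212.] [ 0.517 -0.103  0.09 ]
red [222 205  37  48 999] [240. 235.] [ 0.505 -0.208  0.09 ]
blue [325 192  31  22 320] [337. 201.] [ 0.513 -0.264  0.048]
```

View pics/w1.png

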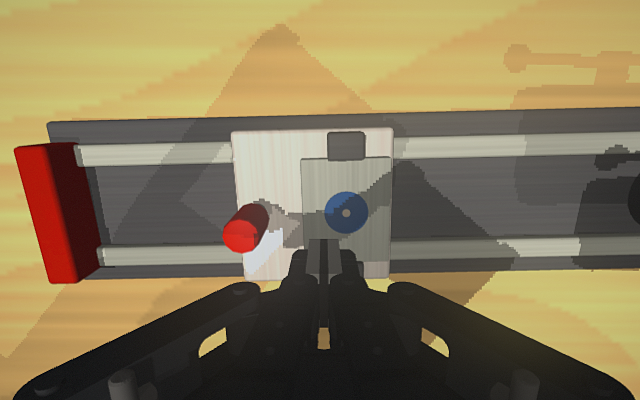

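The wrist view shows the knob top at (240,236), the dot at (346,213) and the stop at left. The fingers are behind the knob, so I'll lower and push.

Emit:
{"op": "step_arm", "data": {"motion": [[25,0,0,0,0,0,255],[54,0,0,0,0,0,255],[54,-10,0,0,0,0,255],[54,-25,0,0,0,0,255],[54,-40,0,0,0,0,255],[54,-55,0,0,0,0,255],[54,-70,0,0,0,0,255],[54,-85,0,0,0,0,255],[54,-95,0,0,0,0,255],[54,-105,0,0,0,0,255]]}}

```text
time_s: 2.65
eef_pos: [0.5035, -0.1505, 0.0673]
eef_rot: [0.001, 0.707, 0.001, -0.707]
wrist_force: [-0.8, -2.3, 1.7]
opening: 0.0
```

```bash
cat > k.py <<'E'
from h import *
import sys
p,d,i,T=cam('scene')
if len(sys.argv)>1: save(sys.argv[1],cv2.resize(p[110:230,120:300],None,fx=4,fy=4,interpolation=2))
h=cv2.cvtColor(p,cv2.COLOR_RGB2HSV); H,S,V=[h[...,k].astype(int) for k in range(3)]; C=cloud(d,i,T)
for n,m,z in(('red',((H<6)|(H>174))&(S>150)&(V>60),.072),('blue',(H>95)&(H<125)&(S>100)&(V>60),.048)):
    m=m.copy(); m[:,:130]=0; m[:,300:]=0; m[:130]=0; m[230:]=0
    N,l,s,c=cv2.connectedComponentsWithStats(m.astype(np.uint8))
    for k in range(1,N):
        if s[k,4]>8: print(n,s[k],c[k].round(1),onz(i,T,*c[k],z).round(3),'ymin/max',C[l==k][:,1].min().round(3),C[l==k][:,1].max().round(3))
E
python3 k.py
```

```text
red [242 171   7  12  69] [245.3 176.6] [ 0.499 -0.129  0.072] ymin/max -0.134 -0.111
red [254 178  21  28 296] [263.9 191.8] [ 0.534 -0.041  0.072] ymin/max -0.098 -0.05
blue [227 175   7   2  11] [229.8 175.5] [ 0.494 -0.195  0.048] ymin/max -0.2 -0.185
```

Emit:
{"op": "step_arm", "data": {"motion": [[0,-8,0,0,0,0,255],[0,-14,0,0,0,0,255],[0,-20,0,0,0,0,255],[0,-24,0,0,0,0,255],[0,-27,0,0,0,0,255]]}}

```text
time_s: 3.32
eef_pos: [0.5033, -0.1238, 0.0672]
eef_rot: [-0.001, -0.707, -0.001, 0.707]
wrist_force: [-1.0, -2.5, 0.4]
opening: -0.004
```

Emit:
{"op": "step_arm", "data": {"motion": [[0,-2,0,0,0,0,255],[0,-4,0,0,0,0,255]]}}

```text
time_s: 3.58
eef_pos: [0.5034, -0.1201, 0.0672]
eef_rot: [-0.001, -0.707, -0.001, 0.707]
wrist_force: [-1.2, -1.6, -1.2]
opening: -0.005
```

Emit:
{"op": "step_arm", "data": {"motion": [[0,-2,0,0,0,0,255],[0,-4,0,0,0,0,255]]}}

```text
time_s: 3.82
eef_pos: [0.5034, -0.116, 0.0673]
eef_rot: [-0.001, -0.707, -0.001, 0.707]
wrist_force: [-0.6, -2.6, -1.3]
opening: -0.001
```

Emit:
{"op": "step_arm", "data": {"motion": [[0,-2,0,0,0,0,255],[0,-4,0,0,0,0,255]]}}

```text
time_s: 4.08
eef_pos: [0.5035, -0.1145, 0.0674]
eef_rot: [0.003, 0.707, -0.001, -0.707]
wrist_force: [-3.7, -17.3, -5.0]
opening: 0.0
```

Emit:
{"op": "step_arm", "data": {"motion": [[0,-1,0,0,0,0,255],[0,-2,0,0,0,0,255]]}}

```text
time_s: 4.32
eef_pos: [0.5035, -0.1144, 0.0675]
eef_rot: [0.004, 0.707, -0.002, -0.707]
wrist_force: [-4.7, -22.9, -6.7]
opening: -0.003
```

```bash
python3 k.py k1.png
```

```text
red [252 174   7  13  69] [255.4 179.8] [ 0.499 -0.092  0.072] ymin/max -0.099 -0.079
red [254 178  21  28 291] [263.9 192. ] [ 0.534 -0.041  0.072] ymin/max -0.075 0.466
blue [236 178   8   2  13] [239.7 178.5] [ 0.493 -0.158  0.048] ymin/max -0.164 -0.147
```

View pics/k1.png

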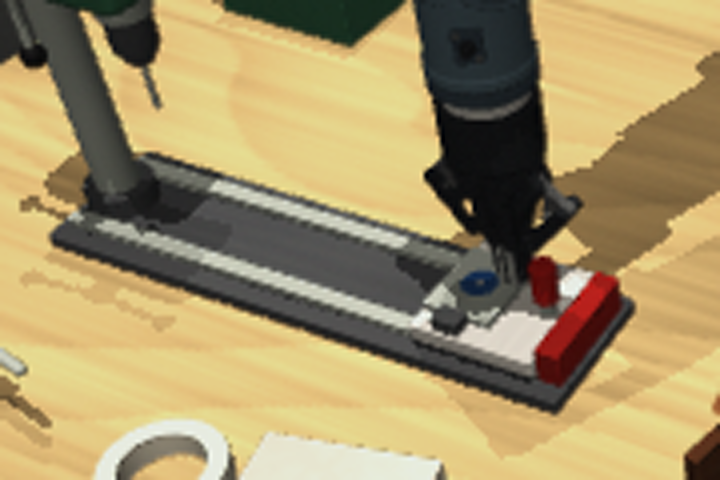

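The force rise and stalled position show the carriage hard against the stop, and the picture agrees. I'll back off, lift and look at the dot from above.

Emit:
{"op": "step_arm", "data": {"motion": [[0,8,0,0,0,0,255],[0,12,0,0,0,0,255],[-40,12,0,0,0,0,255],[-90,12,0,0,0,0,255],[-130,12,20,0,0,0,120],[-130,12,40,0,0,0,120],[-130,12,40,0,0,0,120]]}}

```text
time_s: 5.25
eef_pos: [0.4631, -0.1217, 0.1978]
eef_rot: [0.001, 0.708, 0.001, -0.707]
wrist_force: [-0.1, -0.3, -0.3]
opening: 0.528
```

```bash
cat > k2.py <<'E'
from h import *
import sys
p,d,i,T=cam('wrist'); save(sys.argv[1],p); print(T[:3,3].round(3), ctrl.get_obs()['opening'])
h=cv2.cvtColor(p,cv2.COLOR_RGB2HSV); H,S,V=[h[...,k].astype(int) for k in range(3)]
m=((H>95)&(H<125)&(S>100)&(V>40)).astype(np.uint8)
for n,m,z in(('red',(((H<6)|(H>174))&(S>150)&(V>60)).astype(np.uint8),.09),('blue',m,.048)):
    N,l,s,c=cv2.connectedComponentsWithStats(m)
    for k in range(1,N):
        if s[k,4]>80:
            hull=cv2.convexHull(np.argwhere(l==k)[:,::-1].astype(np.int32)); M=cv2.moments(hull); u,v=M['m10']/M['m00'],M['m01']/M['m00']
            print(n,s[k],round(u,1),round(v,1),onz(i,T,u,v,z).round(4))
            if n=='blue':
                x,y,w,hh,_=s[k]; sub=(S[y:y+hh,x:x+w]<90)&(V[y:y+hh,x:x+w]>90); 
                vv,uu=np.nonzero(sub&(np.hypot(*(np.mgrid[:hh,:w]-np.array([hh/2,w/2])[:,None,None]))<w*.3))
                if len(uu): print('dot',x+uu.mean(),y+vv.mean(),onz(i,T,x+uu.mean(),y+vv.mean(),z).round(4))
E
python3 k2.py w2.png; python3 k.py
```

```text
[ 0.528 -0.121  0.34 ] 0.5277810896584839
red [ 243   88   54  113 3176] 266.0 144.5 [ 0.5052 -0.0779  0.09  ]
blue [342 128  33  33 824] 358.1 144.0 [ 0.502 -0.152  0.048]
dot 358.04761904761904 144.16666666666666 [ 0.5018 -0.1519  0.048 ]
red [252 174   7  13  74] [255.4 179.5] [ 0.497 -0.093  0.072] ymin/max -0.135 -0.079
red [254 178  21  28 289] [263.9 191.9] [ 0.534 -0.041  0.072] ymin/max -0.074 0.466
blue [235 178   9   6  41] [239.2 180.4] [ 0.501 -0.154  0.048] ymin/max -0.166 -0.14
```

```bash
python3 - <<'E'
from h import *
u=np.array([-.64,.14,.757]); u/=np.linalg.norm(u)
S=np.array([.5728,.2877,.105]); yb=(-.22,-.975,0)
for t in(.155,.041): go(S+u*t,-u,yb)
E
```

```text
[ -24.8 -431.2  -10.9] [12.2 40.7  4.4]
[  61.4 -415.1  -83.7] [12.2 40.7  4.4]
```

Emit:
{"op": "step_arm", "data": {"motion": [[-62,-10,10,0,0,0,120],[-110,-50,25,3,10,1,120],[-112,-110,33,6,20,2,120],[-112,-170,33,9,30,3,120],[-112,-230,33,12,38,4,120],[-112,-290,33,12.2,40.7,4.4,120],[-112,-350,33,12.2,40.7,4.4,120],[-90,-405,20,12.2,40.7,4.4,120],[-60,-431,0,12.2,40.7,4.4,120],[-25,-431,-11,12.2,40.7,4.4,120]]}}

```text
time_s: 6.6
eef_pos: [0.4744, 0.3139, 0.2221]
eef_rot: [-0.047, 0.905, -0.096, -0.413]
wrist_force: [1.5, -0.9, -0.3]
opening: 0.532
```

```bash
cat > w.py <<'E'
from h import *
import sys
p,d,i,T=cam('wrist'); save(sys.argv[1],p); np.savez('w.npz',p=p,d=d,T=T,k=[i[k] for k in('fx','fy','cx','cy')])
print(tool().round(3)); print(ctrl.get_obs()['q'].round(2), 'cam',T[:3,3].round(3))
E
python3 w.py w3.png
```

```text
[[ 0.631 -0.215 -0.745  0.472]
 [-0.142 -0.977  0.161  0.311]
 [-0.762  0.004 -0.647  0.212]
 [ 0.     0.     0.     1.   ]]
[ 0.65  0.01  2.   -0.77  0.8   2.9 ] cam [0.431 0.323 0.372]
```

View pics/w3.png

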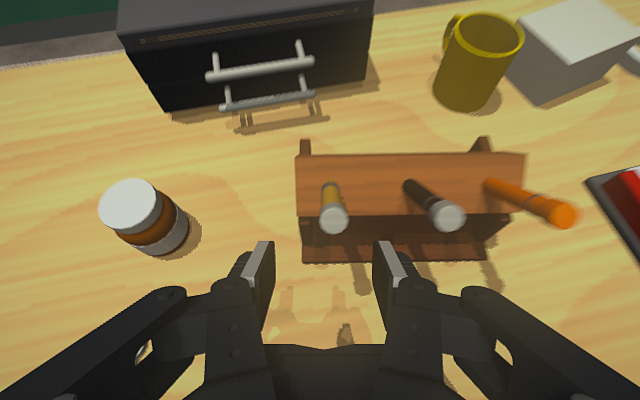

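The wrist view shows the brass punch cap at (333,217) almost between the open fingers, the black tool at (447,215) and the orange one at (565,215). I'll take a settled frame and measure the axis against the tool frame.

```bash
cat > ax.py <<'E'
from h import *
p,d,i,T=cam('wrist'); Tt=tool(); print(Tt[:3,3].round(4)); C=cloud(d,i,T)
h=cv2.cvtColor(p,cv2.COLOR_RGB2HSV); H,S,V=[h[...,k].astype(int) for k in range(3)]
L=(C-Tt[:3,3])@Tt[:3,:3]*1e3   # tool coords mm
box=np.zeros(d.shape,bool); box[150:260,290:380]=1
br=box&(H>15)&(H<28)&(S>110)&(C[...,2]>.108)
cap=box&(S<60)&(C[...,2]>.14)&(d>0)
for n,m in(('brass',br),('cap',cap)):
    N,l,s,c=cv2.connectedComponentsWithStats(m.astype(np.uint8)); k=1+s[1:,4].argmax(); q=L[l==k]
    print(n,s[k],c[k].round(1),'tool med',np.median(q,0).round(1),'lo',np.percentile(q,5,0).round(1),'hi',np.percentile(q,95,0).round(1),'world',np.median(C[l==k],0).round(4))
    vv,uu=np.nonzero(l==k)
    if n=='brass':
        f=cv2.fitLine(np.c_[uu,vv].astype(np.float32),cv2.DIST_HUBER,0,.01,.01).ravel(); print('line',f.round(3))
    else:
        f=cv2.fitEllipse(cv2.convexHull(np.c_[uu,vv].astype(np.float32))); print(f)
        t=q[q[:,0]<np.percentile(q[:,0],60)]; print('cap end pts',t.mean(0).round(1))
save('c4.png',cv2.resize(p[130:270,270:410],None,fx=4,fy=4,interpolation=2))
E
python3 ax.py
```

```text
[0.4713 0.3092 0.2135]
brass [318 176  22  21 304] [327.3 185.4] tool med [ 91.4  -0.1 -14. ] lo [ 69.9  -6.1 -15.1] hi [119.6   6.9 -10.8] world [0.5391 0.2935 0.1523]
line [  0.863  -0.505 326.921 185.758]
cap [316 193  30  32 737] [330.6 208.5] tool med [49.8  2.  -8.1] lo [ 48.8  -5.3 -15.4] hi [55.1  8.8 -0.2] world [0.5085 0.2989 0.1805]
((330.6153564453125, 208.4478302001953), (29.125423431396484, 31.979856491088867), 9.550615310668945)
cap end pts [49.4  1.6 -7.2]
```

View pics/c4.png

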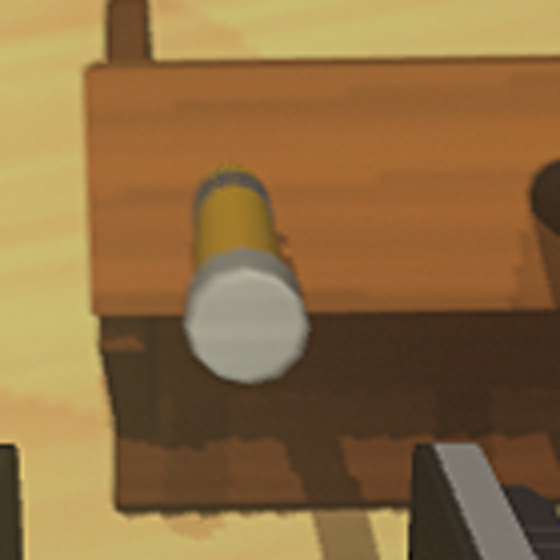

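The cap-end centre is at tool (49, 1.7, -7.5) mm and the axis is about 2° off. I'll correct, approach along the axis, then close.

Emit:
{"op": "step_arm", "data": {"motion": [[0,1,-7,0,-2,-2.4,120],[20,1,-7,0,-2,-2.4,120],[45,1,-7,0,-2,-2.4,120],[70,0.5,-6.5,0,-2,-2.4,120],[90,0,-6.5,0,-2,-2.4,120],[104,-0.5,-6,0,-2,-2.4,120],[108,-0.5,-6,0,-2,-2.4,120],[108,-0.5,-6,0,-2,-2.4,120],[108,-0.5,-6,0,-2,-2.4,120]]}}

```text
time_s: 7.82
eef_pos: [0.5471, 0.2935, 0.1453]
eef_rot: [-0.057, 0.899, -0.079, -0.427]
wrist_force: [-0.4, -0.0, 0.5]
opening: 0.534
```

```bash
python3 w.py w5.png
```

```text
[[ 0.622 -0.191 -0.759  0.547]
 [-0.093 -0.981  0.17   0.293]
 [-0.777 -0.035 -0.628  0.145]
 [ 0.     0.     0.     1.   ]]
[ 0.5   0.17  1.97 -0.79  0.57  2.86] cam [0.507 0.296 0.297]
```

View pics/w5.png

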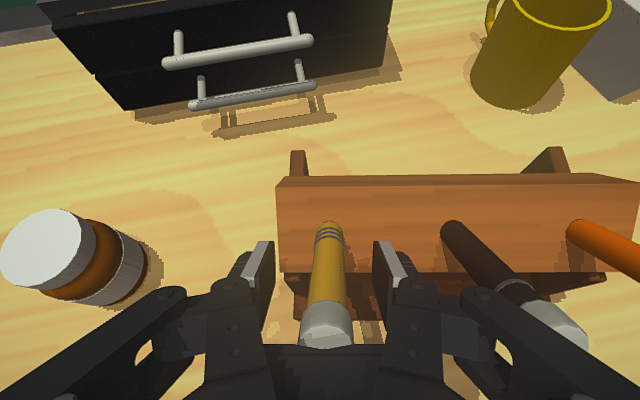

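The punch sits centred between the open fingers, rings at (328,235) and cap at (327,320), with neighbours clear. Closing.

Emit:
{"op": "step_arm", "data": {"motion": [[0,0,0,0,0,0,255],[0,0,0,0,0,0,255],[0,0,0,0,0,0,255],[0,0,0,0,0,0,255],[0,0,0,0,0,0,255],[0,0,0,0,0,0,255]]}}

```text
time_s: 8.62
eef_pos: [0.5467, 0.2915, 0.1449]
eef_rot: [-0.056, 0.898, -0.081, -0.428]
wrist_force: [-5.9, -5.9, 7.6]
opening: 0.178
```

Emit:
{"op": "step_arm", "data": {"motion": [[-5,0,0,0,0,0,255],[-15,0,0,0,0,0,255],[-30,0,0,0,0,0,255],[-45,0,0,0,0,0,255],[-60,0,0,0,0,0,255],[-75,0,0,0,0,0,255],[-95,0,0,0,0,0,255],[-115,0,0,0,0,0,255],[-125,0,0,0,0,0,255],[-125,0,0,0,0,0,255]]}}

```text
time_s: 9.88
eef_pos: [0.4692, 0.3055, 0.2428]
eef_rot: [-0.057, 0.899, -0.079, -0.427]
wrist_force: [-0.2, -0.0, -2.6]
opening: 0.174
```

```bash
python3 w.py w6.png; python3 - <<'E'
from h import *
p,d,i,T=cam('scene'); save('s6.png',cv2.resize(p[60:260,250:450],None,fx=3,fy=3,interpolation=2))
w=cv2.imread('pics/w6.png'); s=cv2.imread('pics/s6.png'); cv2.imwrite('pics/j6.png',np.hstack([cv2.resize(s,(400,400)),cv2.resize(w[:,120:520],(400,400))]))
go([.46,-.152,.32],(0,0,-1),(0,-1,0))
E
```

```text
[[ 0.622 -0.191 -0.76   0.469]
 [-0.093 -0.981  0.17   0.305]
 [-0.778 -0.035 -0.628  0.242]
 [ 0.     0.     0.     1.   ]]
[ 0.61 -0.09  2.01 -0.65  0.8   2.75] cam [0.43  0.308 0.394]
[ -24.1  447.2 -119.9] [-11.3 -38.9  -1.9]
```

View pics/j6.png

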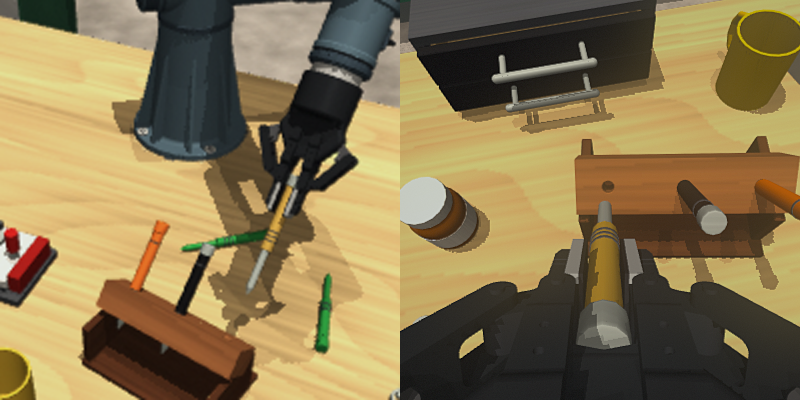

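The punch is held and out of its hole, with the other two tools still in place. I'll lift, turn upright and carry it over the slide.

```bash
python3 - <<'E'
from h import *
for a in((.44,.305,.36),(.46,.1,.36),(.495,-.152,.34),(.502,-.152,.25)): go(a,(0,0,-1),(0,-1,0))
E
```

```text
[-110.4    1.4  -52.1] [-11.3 -38.9  -1.9]
[ -78.8  198.7 -102.2] [-11.3 -38.9  -1.9]
[ -17.9  439.9 -159.1] [-11.3 -38.9  -1.9]
[  56.5  441.6 -107.9] [-11.3 -38.9  -1.9]
```

Emit:
{"op": "step_arm", "data": {"motion": [[-50,0,-25,-2,-6,0,255],[-110,1,-52,-4,-14,-1,255],[-110,1,-52,-7,-24,-1,255],[-105,40,-60,-10,-34,-2,255],[-95,95,-76,-11.3,-38.9,-1.9,255],[-86,150,-90,-11.3,-38.9,-1.9,255],[-79,199,-102,-11.3,-38.9,-1.9,255],[-64,255,-116,-11.3,-38.9,-1.9,255],[-49,310,-130,-11.3,-38.9,-1.9,255],[-34,365,-145,-11.3,-38.9,-1.9,255]]}}

```text
time_s: 11.22
eef_pos: [0.4887, -0.0772, 0.3457]
eef_rot: [-0.0, 0.707, 0.0, -0.707]
wrist_force: [0.4, 0.2, -2.6]
opening: 0.175
```

```bash
python3 - <<'E'
from h import *
print(tool().round(3))
for a in((.495,-.152,.30),(.502,-.152,.25)): go(a,(0,0,-1),(0,-1,0))
E
```

```text
[[ 0.    -0.    -1.     0.489]
 [ 0.    -1.     0.    -0.077]
 [-1.    -0.    -0.     0.346]
 [ 0.     0.     0.     1.   ]]
[45.7 74.8 -6.3] [-0. -0.  0.]
[ 95.7  74.8 -13.3] [-0. -0.  0.]
```

Emit:
{"op": "step_arm", "data": {"motion": [[20,45,-4,0,0,0,255],[50,75,-8,0,0,0,255],[96,75,-13,0,0,0,255],[96,75,-13,0,0,0,255],[96,75,-13,0,0,0,255]]}}

```text
time_s: 11.85
eef_pos: [0.5022, -0.1499, 0.2517]
eef_rot: [0.0, 0.708, 0.0, -0.707]
wrist_force: [1.0, -0.4, -1.9]
opening: 0.174
```

```bash
cat > tip.py <<'E'
from h import *
import sys
t=tool(); print(t.round(4)); ims=[]; pl=[]
for n in('scene','side'):
    p,d,i,T=cam(n); Ti=np.linalg.inv(T)
    def pr(P): c=Ti[:3,:3]@P+Ti[:3,3]; return np.array([c[0]/c[2]*i['fx']+i['cx'],c[1]/c[2]*i['fy']+i['cy']])
    a=pr(t[:3,3]+t[:3,0]*.05); x,y=a.astype(int)-40; x,y=max(x,0),max(y,0)
    h=cv2.cvtColor(p,cv2.COLOR_RGB2HSV); H,S=h[...,0],h[...,1]
    C=cloud(d,i,T); L=(C-t[:3,3])@t[:3,:3]*1e3
    m=(L[...,0]>5)&(L[...,0]<130)&(np.abs(L[...,1])<25)&(np.abs(L[...,2])<25)&(C[...,2]>.062)
    m&=~(((H<6)|(H>174))&(S>150))
    q=L[m]; print(n,'n',m.sum(),'tool x max',q[:,0].max().round(1))
    for lo in range(10,110,20):
        s=q[(q[:,0]>=lo)&(q[:,0]<lo+20)]
        if len(s)>3: print('  ',lo,s.mean(0).round(1))
    v,u=np.nonzero(m); f=cv2.fitLine(np.c_[u,v].astype(np.float32),cv2.DIST_HUBER,0,.01,.01).ravel()
    k=v.argmax(); print('  lowest px',u[k],v[k],'line',f.round(3), 'mark proj',pr(np.array([.5018,-.1519,.048])).round(1))
    o,d1=ray(i,T,f[2],f[3]); _,d2=ray(i,T,f[2]+10*f[0],f[3]+10*f[1]); nn=np.cross(d1,d2); nn/=np.linalg.norm(nn); pl.append((nn,nn@o))
    ims.append(cv2.resize(p[y:y+80,x:x+80],(400,400),interpolation=2)); print('  crop origin',x,y)
N=np.array([a[0] for a in pl]); u=np.cross(*N); u*=np.sign(u[2])/np.linalg.norm(u); print('axis',u.round(3),'tilt',np.degrees(np.arccos(u[2])).round(1))
zt=t[2,3]-.104; print('axis pt at tip z',zt.round(3),np.linalg.solve(np.vstack([N,[0,0,1]]),[pl[0][1],pl[1][1],zt]).round(4))
save(sys.argv[1],np.hstack(ims))
E
python3 tip.py t1.png; python3 k2.py w7.png
```

```text
[[ 1.600e-03  9.000e-04 -1.000e+00  5.022e-01]
 [-1.000e-04 -1.000e+00 -9.000e-04 -1.499e-01]
 [-1.000e+00  1.000e-04 -1.600e-03  2.517e-01]
 [ 0.000e+00  0.000e+00  0.000e+00  1.000e+00]]
scene n 119 tool x max 103.3
   10 [19.4 -3.6  1.7]
   30 [39.1 -2.7  1.7]
   50 [60.2 -1.   2. ]
   70 [80.2 -2.   1.6]
   90 [95.8 -1.5  0.8]
  lowest px 236 156 line [1.65000e-01 9.86000e-01 2.33511e+02 1.41112e+02] mark proj [239.7 180.7]
  crop origin 192 101
side n 127 tool x max 105.1
   10 [20.1  3.9  1.2]
   30 [38.9  4.1  1. ]
   50 [60.2  2.4  1.5]
   70 [80.3  3.5  0. ]
   90 [95.6  3.5  0. ]
  lowest px 256 220 line [1.24000e-01 9.92000e-01 2.54323e+02 2.04598e+02] mark proj [259.2 246.8]
  crop origin 215 164
axis [-0.025  0.002  1.   ] tilt 1.4
axis pt at tip z 0.148 [ 0.4993 -0.1501  0.1477]
[ 0.567 -0.15   0.395] 0.1750254939296041
red [ 231  133   41   90 2044] 248.9 178.5 [ 0.5085 -0.0793  0.09  ]
blue [312 164  27  27 527] 325.1 177.3 [ 0.5018 -0.1519  0.048 ]
dot 325.3333333333333 177.5 [ 0.5016 -0.1521  0.048 ]
```

View pics/t1.png

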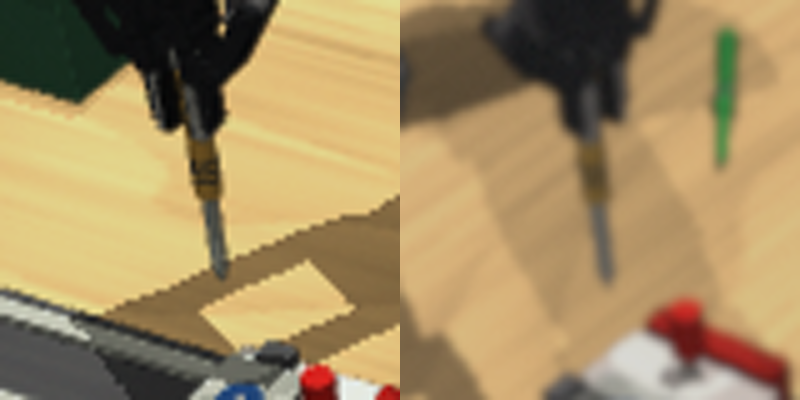

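The punch hangs nearly upright (about 1.4° tilt), point down at scene px (236,156) and side px (256,220), and slightly off the dot. I'll correct and lower in two stages.

Emit:
{"op": "step_arm", "data": {"motion": [[20,2,-4,0,-1.2,0,255],[40,2,-4,0,-1.2,0,255],[55,2,-4,0,-1.2,0,255],[65,2,-4,0,-1.2,0,255],[70,2,-4,0,-1.2,0,255],[70,2,-4,0,-1.2,0,255],[70,2,-4,0,-1.2,0,255]]}}

```text
time_s: 12.88
eef_pos: [0.5062, -0.1518, 0.1812]
eef_rot: [-0.0, -0.7, -0.0, 0.714]
wrist_force: [1.2, -0.7, -2.5]
opening: 0.175
```

```bash
python3 tip.py t2.png; python3 k2.py w8.png
```

```text
[[-1.910e-02  6.000e-04 -9.998e-01  5.062e-01]
 [ 0.000e+00 -1.000e+00 -6.000e-04 -1.518e-01]
 [-9.998e-01 -0.000e+00  1.910e-02  1.812e-01]
 [ 0.000e+00  0.000e+00  0.000e+00  1.000e+00]]
scene n 104 tool x max 106.8
   10 [19.7 -3.   1.8]
   30 [38.1 -3.9  1.5]
   50 [60.7 -1.9  2.7]
   70 [80.5 -1.5  2.2]
   90 [97.  -1.5  1.1]
  lowest px 238 174 line [1.96000e-01 9.81000e-01 2.36084e+02 1.60418e+02] mark proj [239.7 180.7]
  crop origin 195 120
side n 115 tool x max 104.7
   10 [20.5  3.9  2.1]
   30 [39.6  4.2  1.8]
   50 [61.4  2.2  2.9]
   70 [80.9  2.4  1.5]
   90 [96.3  3.5  1.2]
  lowest px 258 240 line [1.24000e-01 9.92000e-01 2.56474e+02 2.25722e+02] mark proj [259.2 246.8]
  crop origin 217 184
axis [-0.007 -0.014  1.   ] tilt 0.9
axis pt at tip z 0.077 [ 0.5005 -0.1516  0.0772]
[ 0.574 -0.152  0.322] 0.17731224890133912
red [ 205  135   51  113 3082] 228.5 192.6 [ 0.513 -0.082  0.09 ]
blue [307 177  35  21 452] 323.3 187.4 [ 0.5067 -0.1515  0.048 ]
dot 323.9714285714286 192.8857142857143 [ 0.5019 -0.1521  0.048 ]
```

View pics/t2.png

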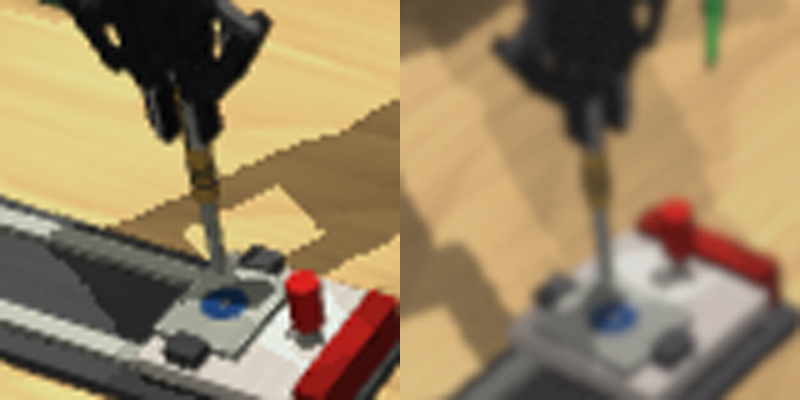

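```bash
python3 - <<'E'
from h import *
for n,rows in(('scene',((156.5,.4995,-.150,.2517),(174.5,.5010,-.1516,.1812))),('side',((220.5,.4995,-.150,.2517),(240.5,.5010,-.1516,.1812)))):
    i=ctrl.camera_info(n); Ti=np.linalg.inv(np.array(i['T']))
    for r,x,y,tz in rows:
        z=np.linspace(.03,.25,2201); P=np.c_[np.full_like(z,x),np.full_like(z,y),z]@Ti[:3,:3].T+Ti[:3,3]
        v=P[:,1]/P[:,2]*i['fy']+i['cy']; k=np.abs(v-r).argmin(); print(n,'tip z',z[k].round(4),'below TCP',(tz-z[k]).round(4),'mm/px',abs(.1/(v[k]-v[k-1])).round(2))
E
```

```text
scene tip z 0.1444 below TCP 0.1073 mm/px 3.81
scene tip z 0.0736 below TCP 0.1076 mm/px 4.14
side tip z 0.1433 below TCP 0.1084 mm/px 3.58
side tip z 0.0714 below TCP 0.1098 mm/px 3.78
```

Tip-length estimates run 103–109 mm below the TCP (about 105.5), so the tip is at about 76 mm now. I'll lower another 7 mm and shift 1 mm in x.

Emit:
{"op": "step_arm", "data": {"motion": [[3,0,-1,0,0,0,255],[7,0,-1,0,0,0,255],[7,0,-1,0,0,0,255],[7,0,-1,0,0,0,255],[7,0,-1,0,0,0,255],[7,0,-1,0,0,0,255],[7,0,-1,0,0,0,255]]}}

```text
time_s: 13.9
eef_pos: [0.5067, -0.1516, 0.1737]
eef_rot: [-0.0, -0.7, -0.0, 0.714]
wrist_force: [0.6, 0.1, -1.7]
opening: 0.177
```

```bash
python3 tip.py t3.png; python3 k2.py w9.png;python3 - <<'E'
import cv2,numpy as np
t=cv2.imread('pics/t3.png'); w=cv2.imread('pics/w9.png'); cv2.imwrite('pics/f.png',np.vstack([t[80:330],cv2.resize(w[60:360],(800,375))[:340]]))
E
```

```text
[[-1.990e-02  7.000e-04 -9.998e-01  5.067e-01]
 [ 5.000e-04 -1.000e+00 -7.000e-04 -1.516e-01]
 [-9.998e-01 -5.000e-04  1.990e-02  1.737e-01]
 [ 0.000e+00  0.000e+00  0.000e+00  1.000e+00]]
scene n 103 tool x max 105.3
   10 [19.9 -3.4  2. ]
   30 [38.3 -3.9  1.1]
   50 [59.9 -1.4  2.7]
   70 [78.7 -1.7  2.6]
   90 [95.5 -1.5  1.4]
  lowest px 239 176 line [1.79000e-01 9.84000e-01 2.36551e+02 1.62529e+02] mark proj [239.7 180.7]
  crop origin 195 122
side n 111 tool x max 108.6
   10 [21.3  4.7  1.2]
   30 [39.6  4.   1.1]
   50 [61.9  2.3  2.4]
   70 [79.6  2.6  2.1]
   90 [97.5  3.   1.2]
  lowest px 258 242 line [1.03000e-01 9.95000e-01 2.56969e+02 2.27640e+02] mark proj [259.2 246.8]
  crop origin 218 186
axis [-0.005  0.006  1.   ] tilt 0.4
axis pt at tip z 0.07 [ 0.5009 -0.152   0.0697]
[ 0.574 -0.151  0.314] 0.17579132848169196
red [ 202  137   52  115 3243] 226.5 195.1 [ 0.5136 -0.0825  0.09  ]
blue [307 179  35  18 418] 323.8 188.7 [ 0.5079 -0.1516  0.048 ]
dot 324.1034482758621 191.3793103448276 [ 0.5056 -0.1519  0.048 ]
```

View pics/f.png

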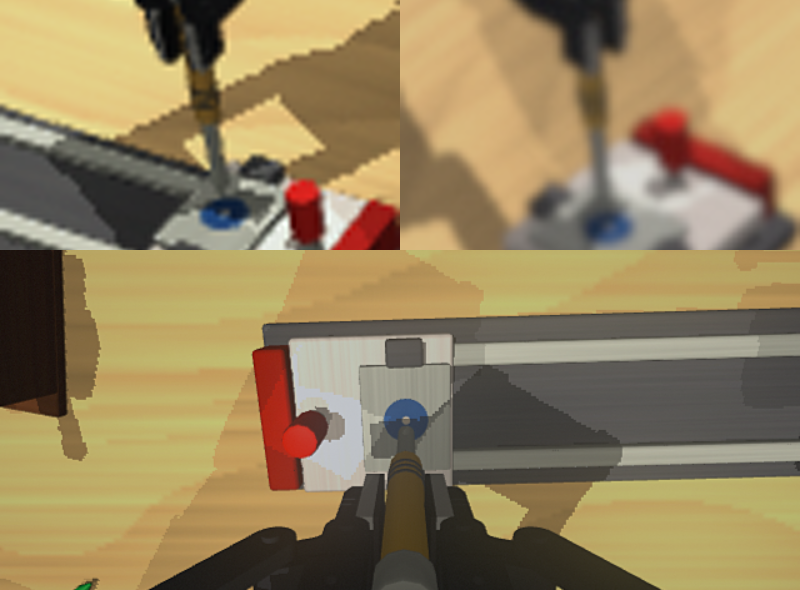

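```bash
python3 -c "
from bench import ctrl
print(ctrl.hand_in()); o=ctrl.get_obs(); print(o['time_s'],o['eef_pos'],o['opening'])"
```

```text
the job is handed in; nothing more can be done
None
the job is handed in; nothing more can be done
```

I finished both parts and handed the job in at about 14 s, with the arm still holding the punch upright over the white dot.

- **Carriage:** I pushed it by the red knob until the wrist force rose to about 23 N and the tool stopped moving. The pictures show it against the red stop.
- **Punch:** I drew the brass punch out of its hole along its axis, turned it point down and carried it over the plate.

In the last checks, after the final move:
- **Grip:** the grip was firm and the wrist force was steady at about 2 N, which is roughly the punch's own weight.
- **Tilt:** about 0.4° from vertical.
- **Position:** the tip was within about 1 mm of the dot sideways (0.501, -0.152 m, against the dot at 0.502, -0.152 m).
- **Height:** the tip was about 20 mm above the plate. This is the least certain figure. Estimates of the tip's distance below the gripper ranged from 103 to 110 mm, so the gap could be anywhere from about 16 to 23 mm.
- **One disagreement:** the final wrist-camera reading put the dot about 4 mm off, because the punch tip partly covered the blue patch. I used the earlier clear readings, which agreed with each other.

The other two tools were still in their holes after I drew the punch out. I saw no contact with anything else in the pictures, but took no final view of the whole bench.

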